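# Hang the bolt dipper in the notch of the bin lip

### The job

Pick up the tall dipper with the hook on its handle and hang it on the outside of the bolt bin's far wall, with its hook fully down in the notch that is cut somewhere along that wall's lip: find the notch by feel, gently, never pressing hard on the lip. Keep hold until the hook is fully down in the notch, then let go so the dipper hangs upright there by itself, and leave the other things on the bench where they are.

Things in the scene. Friction and masses are not known exactly. Their poses are not given: they have to be found in the camera images.
- bin: Open-topped galvanised sheet-metal bin of bolts, fixed to the bench: 150 mm (its x) by 280 mm (its y), lip 160 mm above its underside. Origin: centre of the underside; z up, x points away from the robot (yaw within 0.35 rad). Far wall (+x side) 4 mm thick at the lip, mid-plane at x = +73 mm; other walls 3 mm. Rigid: more than 25 N on it is too hard.
- bin_lip (a point): Middle of the far wall's lip, at (73, 0, 160) mm of the bin, same axes. The lip is level but for one square notch, 24 mm wide along y, 10 mm deep, open at the top. The notch's centre lies anywhere from y = -33 to +33 mm of this point, differs each time and is not reported: feel or see it. The hook bar drops in when within 4 mm of the notch's centre.
- dipper: Steel dipper with a hook on its handle, 195 mm tall, 0.15 to 0.27 kg, loose, standing on its cup (58 mm wide, 50 mm high), yaw within 0.6 rad. Origin: centre of the cup's underside; z up; its -x side, with the hook, faces roughly to the robot. Upright flat strap 18 mm wide (y), 4 mm thick, at x = -30 mm. Hung: axes parallel to the bin's, cup and strap outside the far wall, hook's leg inside.
- dipper_grip (a point): Centre of the wooden grip block atop the dipper's strap: 20 mm (dipper x) by 24 mm (dipper y) by 55 mm high; in the dipper's frame at (-30, 0, 167.5) mm. Same axes as the dipper.
- dipper_hook (a point): Middle of the underside of the dipper's hook bar, at (-37, 0, 120) mm of the dipper, same axes. The bar is 16 mm wide (y), 4 mm thick; its end turns down as a 4 mm leg reaching 18 mm below this point. The slot between leg and strap is 10 mm wide, 5 mm either side of this point in x. On the plain lip this point is 160 mm above the bin's underside, in the notch 150 mm.
- short_dipper_mid (a point): Bystander: a like dipper without a hook, 142 mm tall, cup 58 mm; point on the cup's axis 60 mm above its underside.
- jar_mid (a point): Bystander: closed jar of 68 mm diameter, 90 mm high; its centre.
- paint_tin_mid (a point): Bystander: tin of 100 mm diameter, 120 mm high; its centre.
- hammer_grip (a point): Bystander: hammer lying on the bench; point on its handle.
- screwdriver_grip (a point): Bystander: screwdriver lying on the bench; point on its handle.
- tape_measure_mid (a point): Bystander: tape measure, 70 x 35 x 65 mm high; its centre.
There are look-alikes about, which are no part of the job. What is shaped like the dipper but green is not meant.

How it is judged (in metres and radians):
On the way, in this order (a step that is already met when the one before it is completed fails the run):
1. the dipper is lifted off the bench (height (world z) of dipper above 0.05 m and contact force between the fingers and dipper above 0.5 N), for 0.2 s.
2. the hook is fully down in the notch while the gripper still holds the dipper (z of dipper_hook in the frame of bin between 0.145 and 0.1545 m and x of dipper_hook in the frame of bin between 0.066 and 0.08 m and y of dipper_hook in the frame of bin between -0.045 and 0.045 m and angle between dipper's own z axis and vertical below 0.2 rad and contact force between the fingers and dipper above 0.5 N), for 0.2 s.
At the end, for the whole second after the job is handed in: The dipper hangs at rest and released on the bin's far lip: underside of the hook bar 145 to 154.5 mm above the bin's underside (down in the notch), within 7 mm of the wall's mid-plane and within 45 mm of the middle of the lip, the dipper within 0.2 rad of upright (z of dipper_hook in the frame of bin between 0.145 and 0.1545 m and x of dipper_hook in the frame of bin between 0.066 and 0.08 m and y of dipper_hook in the frame of bin between -0.045 and 0.045 m and angle between dipper's own z axis and vertical below 0.2 rad and contact force between dipper and bin above 0.3 N and linear speed of dipper below 0.03 m/s and angular speed of dipper below 0.3 rad/s); the robot touches nothing.
It fails at once if the dipper is pressed against the bin with more than 25 N (contact force between dipper and bin above 25 N).
It fails at once if a bystander is moved by more than 30 mm (distance of any of short_dipper_mid, jar_mid, paint_tin_mid, hammer_grip, screwdriver_grip, tape_measure_mid from where it was at the start of the episode above 0.03 m).
It also fails if it takes over 67 s, if anything falls off the work surface, if the arm or the gripper's body presses on something with over 40 N, if the wrist force passes 120 N, or if a joint passes its speed limit or range.

### The arm

A 6-joint arm with a two-finger parallel gripper is mounted at the origin on the work surface. World frame = base frame: x ahead of the robot, y to its left, z up, the work surface at z = 0. Lengths are in m, angles in degrees, forces in N, time in s.
With the tool pointing down it reaches from about 0.4 to 0.825 m from the base axis. Payload 7 kg.
Tool frame: the origin (TCP) lies at the very end of the fingers, on their centre line; the grasp point (between the pads) lies 19 mm behind it (ctrl.grip_depth is the z of the grasp point in the tool frame, in m); z points along the fingers, y is the direction in which the jaws open and shut (so a half turn about z gives the same grasp; the last joint's range is limited). The gripper opens to 88 mm and grips with 3 to 60 N. Pads are 19 mm wide; open, the fingers measure 130 mm over their backs; the gripper's body (78 mm by 193 mm) begins 47 mm behind the grasp point.
Start: joints at [-60.098, 20.546, 0.682, 0, -70.136, -16.507], TCP at [0.156, -0.657, 0.227] pointing down, gripper open.
Joint ranges: [-176.03, 176.03], [-82.01, 121.73], [-58.28, 71.71], [-173.87, 95.51], [-174.79, -0.11], [-173.66, 173.66]. Speed limits (degrees/s): [136.94, 136.94, 172.46, 180, 180, 180].

### API

Orientations are given as [roll, pitch, yaw] about the fixed x, y, z axes, in that order (R = Rz(yaw) Ry(pitch) Rx(roll)).
In Python, from plant import telemetry, snapshot, job, models, ctrl gives the robot as it stands.
- The arm moves only by the tool jog_arm, never from a script. Its argument "targets" is text: rows parted by semicolons, each of 7 numbers parted by spaces: the shift along the tool's x, y, z in m, then the turn, a rotation vector about the tool's x, y, z in degrees, then the gripper command: -1 is shut, 1 is fully open, values between are in proportion. A call has exactly 8 rows; each row is the pose to reach, as a shift and turn from the pose measured when the call began, along the tool's axes at that moment; what a row does not reach only later rows make up. A row lasts 1/8 s, in which the tool goes at most 62.5 mm and 10.7 degrees, less where a joint would pass 70% of its speed; a pose out of reach is approached as far as the arm can. A call with a gripper value outside its range is refused whole. The fingers move at their own pace and stop on an object; the grip force is fixed at half the most. Time passes only in rows, so rows that repeat a pose let the fingers close, or fill a call up. It gives the time, the measured TCP pose, the force and the opening at its end, in the units of the state.
- telemetry.get_obs(): the state, without advancing time (a new reading comes with each control period).
- snapshot(name): name is "side" or "top" or "wrist"; returns a dict with "img" (420x560x3 uint8, red, green, blue), "range_z" (420x560 float32, m along the optical axis (not along the pixel's ray), 0 where there is no reading), "intrinsics" (3x3 intrinsics, pixels), "R" (3x3) and "t" (3): a world point X has camera coordinates R X + t. Camera axes: x right, y down, z forward; pixel columns grow to the right and rows downward; lengths in m; the calibration is good to about 2 mm. A picture is of the moment at which its call begins.
- job.close_job(): hands the job in, once; it reports no verdict.
Trained networks look in a picture, given as the dict that the camera call returned (one of the last four; its "shot" number tells which), for a name from the list of things; names that differ only in an ending like _2 or _b are one class to them, and where a whole thing is asked for, a point or a joint stands for the part that bears it (a point fixed in the world has none). Each returns a list of dicts, best first, with "conf" (0 to 1); they miss things now and then, are a little off and sometimes report something else, mostly with a low value. They report only what shows in the picture. A call takes as long as a camera call. They do not tell look-alikes from the thing itself.
- models.cut_out(name, picture): "region" (420x560 bool, what is visible of it) and "uv" ([column, row] in pixels, amid what is visible of it).
- models.spot_point(name, picture): "uv" ([column, row] in pixels: a listed point, or the origin of a listed thing).
The state is a dict: "clock": time; "joint_pos": joint angles; "qvel": joint speeds; "tau": joint torques, N m; "tool_pos": TCP position; "orientation": TCP orientation; "force": force on the tool from outside, world axes, zero at the start; "moment": the same for the moment, N m; "opening": finger opening in m.
Only numpy, scipy, OpenCV 4.12 (cv2) and the standard library are available. Lean on these libraries where they do the work, as an engineer would, in place of code of your own. Each camera call takes 0.05 s, during which the arm holds its last target.

## Working session

There is one attempt and no reset: what is moved stays moved. The work goes in short steps, Python scripts to look and compute and a tool call to move; the robot and the scene stay as the last step left them, time stands still between calls to the robot, and variables do not carry over. Pictures are saved under pics/ and viewed, and the job is handed in when it is done.

Besides the shell and the picture viewer there is one more tool, called after "Call:" in YAML: its name, and indented under it one key for each argument. jog_arm: Moves the arm, as the interface text tells. Its arguments: {"type":"object","properties":{"targets":{"type":"string"}},"required":["targets"]}

```bash
ls; mkdir -p pics; python3 - <<'E'
from plant import telemetry, snapshot, job, models, ctrl
import cv2, numpy as np, pickle
print(telemetry.get_obs(), ctrl.grip_depth)
for n in ("side","top"):
    s=snapshot(n); cv2.imwrite(f"pics/{n}0.png",s["img"][:,:,::-1]); pickle.dump(s,open(f"{n}0.pkl","wb"))
    print(n,s["intrinsics"].tolist(),s["R"].tolist(),s["t"].tolist())
    for k in ("dipper","dipper_grip","dipper_hook","bin","bin_lip","short_dipper_mid","jar_mid"):
        print(k,[(round(d["conf"],2),np.round(d["uv"]).tolist()) for d in models.spot_point(k,s)])
E
```

```text
pics
{'clock': 0.0, 'joint_pos': array([-6.00979235e+01,  2.05904591e+01,  6.32870431e-01, -2.16420590e-02,
       -7.01375932e+01, -1.65075086e+01]), 'qvel': array([ 0.02167631, -0.04192851,  0.03954482, -0.01193717,  0.04342791,
        0.01576154]), 'tau': array([ 4.10204939e-04, -5.82716310e+01,  2.93055224e+01,  6.99775949e+00,
        6.83968668e-03, -1.55963507e-04]), 'tool_pos': array([ 0.15623156, -0.65614227,  0.22562208]), 'orientation': array([ 1.79902960e+02, -7.54153398e-03, -1.66612796e+02]), 'force': array([-0.78117367,  0.05153284,  0.63790093]), 'moment': array([ 0.00420039, -0.0208798 , -0.00748616]), 'opening': 0.08753609646563153} -0.0188
side [[479.40798483076196, 0.0, 277.51704293757575], [0.0, 479.40798483076196, 203.7407647689678], [0.0, 0.0, 1.0]] [[-0.803862312543646, -0.5945499555004473, 0.017768874089197643], [-0.40078937146101007, 0.5193310108969413, -0.7547603466297426], [0.4395148031589723, -0.6138449735358084, -0.6557599303624406]] [0.44418371538017093, 0.32453458563989057, 1.0623009770601257]
dipper [(0.82, [380.0, 199.0]), (0.73, [378.0, 231.0]), (0
[... 372 characters left out ...]
2735308, 210.7629572957187], [0.0, 0.0, 1.0]] [[0.018870676996156608, -0.9998184942082561, -0.0026222488139473854], [-0.9963607790891442, -0.018587244863266156, -0.08318480763496951], [0.08312096872980143, 0.0041824595070971285, -0.9965306877311361]] [-0.006053579751498761, 0.5711070981001293, 1.2791074878347557]
dipper [(0.86, [347.0, 283.0]), (0.7, [357.0, 208.0]), (0.69, [395.0, 268.0])]
dipper_grip [(0.83, [398.0, 265.0]), (0.79, [363.0, 287.0]), (0.77, [362.0, 215.0])]
dipper_hook [(0.69, [366.0, 285.0]), (0.55, [355.0, 216.0]), (0.55, [392.0, 264.0])]
bin [(0.87, [255.0, 242.0])]
bin_lip [(0.94, [243.0, 215.0])]
short_dipper_mid [(0.74, [400.0, 231.0])]
jar_mid [(0.66, [345.0, 246.0])]
```

View pics/side0.png

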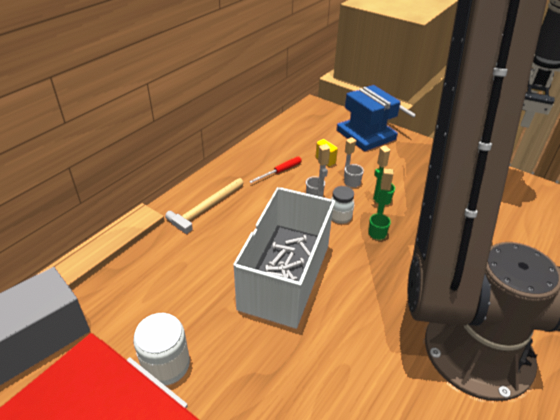

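View pics/top0.png

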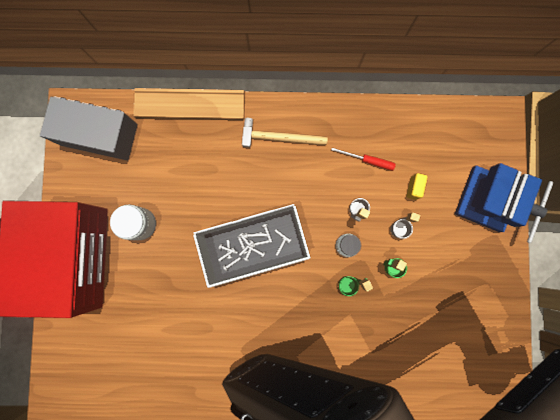

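The side view shows the steel hooked dipper at about (320,170), with the short dipper at (350,165), the jar at (342,205) and the two green look-alikes at (380,200). The bin is at (285,255), with a possible notch in its far wall near (253,232). In the top view the steel dipper's cup is at (359,207) and its grip at (363,214). I'll zoom in and measure.

```bash
cat > h.py <<'E'
import numpy as np, pickle, cv2
def w(s,u,v,z=None):
    K=s["intrinsics"]; 
    if z is None: z=s["range_z"][int(round(v)),int(round(u))]
    c=np.array([(u-K[0,2])/K[0,0]*z,(v-K[1,2])/K[1,1]*z,z]); return s["R"].T@(c-s["t"])
def ray(s,u,v):
    a=w(s,u,v,0.0); b=w(s,u,v,1.0); d=b-a; return a,d/np.linalg.norm(d)
def atz(s,u,v,h):
    a,d=ray(s,u,v); return a+d*(h-a[2])/d[2]
def proj(s,X):
    c=s["R"]@np.asarray(X,float)+s["t"]; p=s["intrinsics"]@c; return p[:2]/p[2]
def tri(p):
    A=np.zeros((3,3));b=np.zeros(3)
    for s,u,v in p:
        a,d=ray(s,u,v);P=np.eye(3)-np.outer(d,d);A+=P;b+=P@a
    return np.linalg.solve(A,b)
def cloud(s):
    K=s["intrinsics"];z=s["range_z"];v,u=np.indices(z.shape)
    c=np.stack([(u-K[0,2])/K[0,0]*z,(v-K[1,2])/K[1,1]*z,z],-1)
    return (c-s["t"])@s["R"]
E
python3 - <<'E'
from h import *
S=pickle.load(open("side0.pkl","rb"));T=pickle.load(open("top0.pkl","rb"))
a=cv2.resize(S["img"][180:330,220:350,::-1],None,fx=4,fy=4,interpolation=cv2.INTER_CUBIC);cv2.imwrite("pics/sz.png",a)
b=cv2.resize(T["img"][190:300,180:420,::-1],None,fx=3.3,fy=3.3,interpolation=cv2.INTER_CUBIC);cv2.imwrite("pics/tz.png",b)
for s,n in((S,"side"),(T,"top")):
    P=cloud(s);ok=(s["range_z"]>0)
    # tall stuff
    m=ok&(P[...,2]>0.03)&(P[...,0]>0.35)&(P[...,0]<0.8)&(P[...,1]>-.5)&(P[...,1]<0.4)
    k,l,st,c=cv2.connectedComponentsWithStats(m.astype(np.uint8))
    for i in range(1,k):
        if st[i,4]<15: continue
        q=P[l==i]; print(n,st[i].tolist(),np.round(q.min(0),3),np.round(q.max(0),3),np.round(np.median(q,0),3))
E
```

```text
side [306, 139, 32, 56, 748] [ 0.537 -0.422  0.03 ] [ 0.687 -0.194  0.2  ] [ 0.562 -0.213  0.067]
side [344, 138, 20, 42, 408] [ 0.493 -0.384  0.03 ] [ 0.563 -0.322  0.145] [ 0.542 -0.354  0.052]
side [369, 146, 26, 85, 981] [ 0.35  -0.362  0.03 ] [ 0.437 -0.162  0.199] [ 0.376 -0.224  0.12 ]
side [233, 186, 121, 135, 9475] [ 0.35  -0.224  0.03 ] [0.578 0.243 0.166] [0.474 0.067 0.083]
side [165, 313, 19, 16, 47] [0.497 0.392 0.106] [0.545 0.4   0.124] [0.519 0.398 0.12 ]
top [409, 173, 19, 26, 350] [ 0.616 -0.424  0.031] [ 0.687 -0.377  0.072] [ 0.65  -0.396  0.065]
top [350, 198, 21, 23, 219] [ 0.541 -0.256  0.03 ] [ 0.611 -0.201  0.201] [ 0.56  -0.213  0.128]
top [194, 204, 117, 83, 5719] [ 0.355 -0.076  0.03 ] [0.579 0.237 0.167] [0.466 0.09  0.036]
top [139, 210, 16, 25, 310] [0.491 0.385 0.03 ] [0.561 0.4   0.129] [0.525 0.391 0.09 ]
top [392, 212, 29, 26, 241] [ 0.498 -0.383  0.03 ] [ 0.565 -0.327  0.151] [ 0.545 -0.359  0.054]
top [337, 233, 25, 24, 453] [ 0.439 -0.225  0.032] [ 0.507 -0.162  0.097] [ 0.472 -0.19   0.09 ]
top [385, 258, 22, 20, 256] [ 0.381 -0.364  0.03 ] [ 0.437 -0.293  0.201] [ 0.419 -0.309  0.128]
top [339, 276, 35, 15, 182] [ 0.35  -0.238  0.034] [ 0.383 -0.17   0.201] [ 0.37  -0.219  0.171]
```

View pics/sz.png

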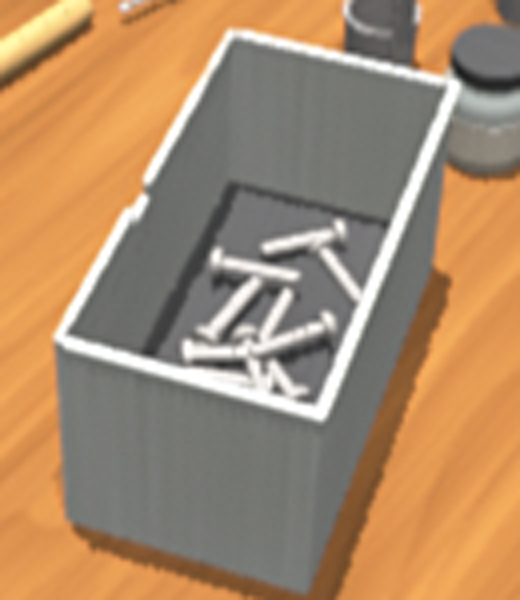

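View pics/tz.png

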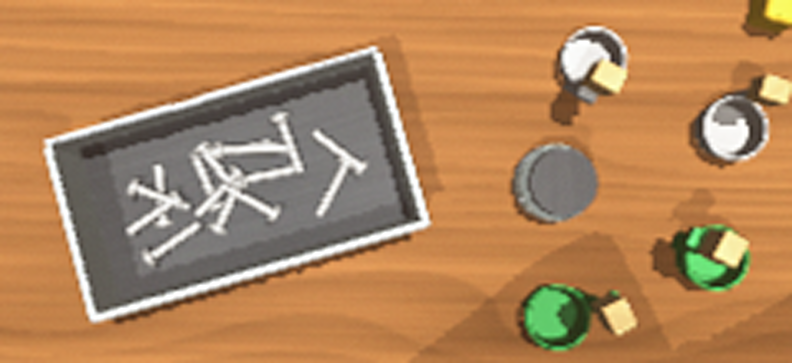

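```bash
python3 - <<'E'
from h import *
from scipy.optimize import least_squares
S=pickle.load(open("side0.pkl","rb"));T=pickle.load(open("top0.pkl","rb"))
# order: far-left(+x,+y), far-right(+x,-y), near-right, near-left ; outer corners
tz=np.array([(45,142),(378,47),(428,225),(93,320)])/3.3+[180,190]
sz=np.array([(58,340),(232,33),(460,83),(323,415)])/4+[220,180]
for i in range(4): print(np.round(tri([(T,*tz[i]),(S,*sz[i])]),4))
L=np.array([(.075,.14,.16),(.075,-.14,.16),(-.075,-.14,.16),(-.075,.14,.16)])
def X(p,L):
    c,s=np.cos(p[3]),np.sin(p[3]);return L@np.array([[c,-s,0],[s,c,0],[0,0,1]]).T+p[:3]
def f(p):
    W=X(p,L);r=[]
    for a,b in zip(W,tz): r+=list(proj(T,a)-b)
    for a,b in zip(W,sz): r+=list(proj(S,a)-b)
    return r
o=least_squares(f,[.47,.08,0,-.2]);print(np.round(o.x,4),np.round(o.fun,2)); np.save("bin.npy",o.x)
# notch in side: intersect with lip line
for u,v in ((133,211),(147,184),(148,190),(134,212)):
    W=atz(S,220+u/4,180+v/4,o.x[2]+.16)
    c,s=np.cos(o.x[3]),np.sin(o.x[3]);d=W-o.x[:3];print("notch edge bin xy",c*d[0]+s*d[1],-s*d[0]+c*d[1])
# dipper grip pts in top depth
P=cloud(T); q=P[198:222,348:374].reshape(-1,3); q=q[q[:,2]>.18]; print(len(q),np.median(q,0),q.min(0),q.max(0))
r=cv2.minAreaRect(q[:,:2].astype(np.float32)*1000);print(r)
P=cloud(S); q=P[135:200,300:340].reshape(-1,3); q=q[(q[:,2]>.135)&(q[:,0]<.62)]; print(len(q),np.median(q,0),q.min(0),q.max(0))
print(cv2.minAreaRect(q[:,:2].astype(np.float32)*1000))
g=cv2.resize(S["img"][130:220,290:400,::-1],None,fx=6,fy=6,interpolation=cv2.INTER_CUBIC);cv2.imwrite("pics/sz2.png",g)
g=cv2.resize(T["img"][190:240,330:430,::-1],None,fx=8,fy=8,interpolation=cv2.INTER_CUBIC);cv2.imwrite("pics/tz2.png",g)
E
```

```text
[0.495  0.2387 0.157 ]
[ 0.5786 -0.0323  0.1534]
[ 0.4336 -0.0752  0.1579]
[0.3521 0.1948 0.1572]
[ 0.4646  0.0818 -0.0033  0.2953] [ 0.53 -0.1  -0.66  0.49 -0.43  0.05  0.4   0.02 -0.05 -0.4  -0.05 -0.4
 -0.37  0.6   0.2  -0.14]
notch edge bin xy 0.07338869145629093 0.03503409529655806
notch edge bin xy 0.07407649582756394 0.011208743011058276
notch edge bin xy 0.07167729796797338 0.015722127769452313
notch edge bin xy 0.07254492604839952 0.03559469373769422
79 [ 0.55725007 -0.21343527  0.19550782] [ 0.46282229 -0.22916438  0.18255301] [ 5.68246667e-01 -7.86988789e-04  1.32216142e+00]
((518.3140258789062, -112.07917022705078), (26.545684814453125, 247.29824829101562), 20.37459945678711)
344 [ 0.545481   -0.2000398   0.16202192] [ 0.02023556 -0.22740204  0.13532213] [0.57011111 0.74763665 0.93366761]
((284.3249816894531, 256.78997802734375), (75.5765151977539, 1112.197509765625), 32.168914794921875)
```

View pics/sz2.png

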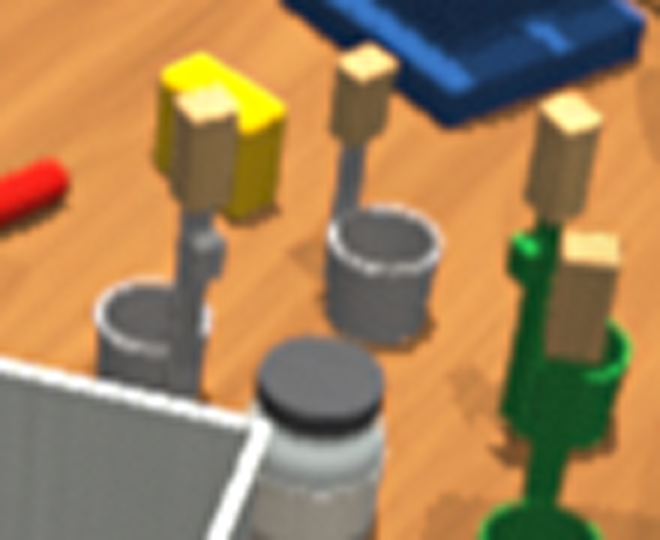

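View pics/tz2.png

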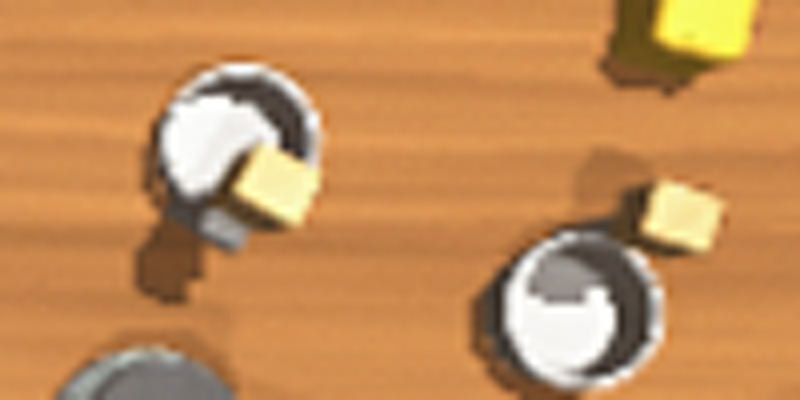

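```bash
cat >> h.py <<'E'
from scipy.spatial.transform import Rotation as Ro
def go(p,yaw,roll=180,pitch=0):
    from plant import telemetry
    o=telemetry.get_obs();R0=Ro.from_euler('xyz',o["orientation"],degrees=True)
    R1=Ro.from_euler('xyz',[roll,pitch,yaw],degrees=True)
    d=R0.inv().apply(np.array(p)-o["tool_pos"]);r=(R0.inv()*R1).as_rotvec(degrees=True)
    print("t",round(o["clock"],2),"pos",np.round(o["tool_pos"],4),"rpy",np.round(o["orientation"],2),"F",np.round(o["force"],2),"open",round(o["opening"],4))
    print("shift",np.round(d,4),"turn",np.round(r,2))
E
python3 - <<'E'
from h import *
from scipy.optimize import least_squares
S=pickle.load(open("side0.pkl","rb"));T=pickle.load(open("top0.pkl","rb"))
tt=np.array([(263,147),(320,181),(298,229),(235,195)])/8+[330,190]  # block top
cup=np.array((240,142))/8+[330,190]
print(np.round([atz(T,*p,.195) for p in tt],4), np.mean([atz(T,*p,.195) for p in tt],0), atz(T,*cup,.05))
st=np.array([(208,88),(238,108),(208,122),(178,102)])/6+[290,130]
print(np.round([atz(S,*p,.195) for p in st],4), np.mean([atz(S,*p,.195) for p in st],0))
print("tri top centre",tri([(T,*tt.mean(0)),(S,*st.mean(0))]))
go([.53,-.215,.38],-121)
E
```

```text
[[ 0.5671 -0.2103  0.195 ]
 [ 0.5563 -0.229   0.195 ]
 [ 0.5404 -0.2218  0.195 ]
 [ 0.5512 -0.2012  0.195 ]] [ 0.55374887 -0.21555917  0.195     ] [ 0.58223148 -0.22873153  0.05      ]
[[ 0.5599 -0.2218  0.195 ]
 [ 0.5405 -0.2166  0.195 ]
 [ 0.5453 -0.1987  0.195 ]
 [ 0.5646 -0.2038  0.195 ]] [ 0.55254923 -0.2102347   0.195     ]
tri top centre [ 0.55477327 -0.21592977  0.19090991]
t 0.8 pos [ 0.1564 -0.6566  0.2266] rpy [-180.     0.  -166.6] F [-1.01 -0.45 -0.28] open 0.0875
shift [-0.4658  0.343  -0.1534] turn [ -0.    0.  -45.6]
```

Call:
jog_arm:
  targets: "0 0 -0.06 0 0 0 1; -0.03 0.02 -0.11 0 0 0 1; -0.07 0.05 -0.15 0 0 -5 1; -0.12 0.088 -0.15 0 0 -12 1; -0.17 0.125 -0.15 0 0 -20 1; -0.22 0.16 -0.15 0 0 -26 1; -0.27 0.2 -0.15 0 0 -32 1; -0.31 0.23 -0.15 0 0 -38 1"

```text
clock: 1.8
tool_pos: [0.4057, -0.3591, 0.377]
orientation: [-179.9, 0.0, -128.4]
force: [1.3, -0.1, 0.5]
opening: 0.0875
```

```bash
python3 -c "
from h import *
go([.53,-.215,.38],-118)"
```

```text
t 1.8 pos [ 0.4057 -0.3591  0.377 ] rpy [-1.7995e+02  2.0000e-02 -1.2836e+02] F [ 1.29 -0.13  0.51] open 0.0875
shift [-0.1901 -0.0081 -0.0029] turn [-6.000e-02  1.000e-02 -1.036e+01]
```

Call:
jog_arm:
  targets: "-0.04 0 0 0 0 -4 1; -0.09 0 0 0 0 -8 1; -0.14 -0.005 0 0 0 -10.4 1; -0.18 -0.008 -0.003 0 0 -10.4 1; -0.19 -0.008 -0.003 0 0 -10.4 1; -0.19 -0.008 -0.003 0 0 -10.4 1; -0.19 -0.008 -0.003 0 0 -10.4 1; -0.19 -0.008 -0.003 0 0 -10.4 1"

```text
clock: 2.8
tool_pos: [0.5292, -0.2159, 0.3803]
orientation: [-179.9, 0.0, -118.0]
force: [-0.0, -0.1, 0.6]
opening: 0.0875
```

```bash
python3 - <<'E'
from plant import snapshot,models
from h import *
s=snapshot("wrist");pickle.dump(s,open("w1.pkl","wb"));cv2.imwrite("pics/w1.png",s["img"][:,:,::-1])
for k in ("dipper_grip","dipper_hook"):
    print(k,[(round(d["conf"],2),np.round(d["uv"]).tolist()) for d in models.spot_point(k,s)])
P=cloud(s);m=(s["range_z"]>0)&(P[...,2]>.187)&(P[...,2]<.21)&(abs(P[...,0]-.555)<.03)&(abs(P[...,1]+.215)<.03)
q=P[m];print(len(q),q.min(0),q.max(0),np.median(q,0))
v,u=np.nonzero(m);print(u.min(),u.max(),v.min(),v.max())
print(cv2.minAreaRect((q[:,:2]*1000).astype(np.float32)))
E
```

```text
dipper_grip [(0.9, [323.0, 70.0]), (0.85, [404.0, 119.0])]
dipper_hook [(0.95, [383.0, 115.0]), (0.81, [269.0, 194.0]), (0.69, [318.0, 79.0])]
368 [ 0.54251083 -0.22688917  0.18743886] [ 0.56900989 -0.19871239  0.19848107] [ 0.55529025 -0.21410092  0.19642724]
250 267 195 216
((555.9923095703125, -213.5079345703125), (23.301176071166992, 19.584367752075195), 61.96141052246094)
```

View pics/w1.png

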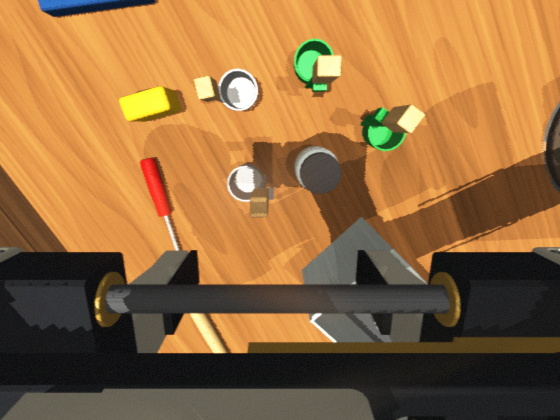

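The steel dipper's grip is at (259,206) in the wrist view. It measures 23 x 20 mm, its top is at z = 0.196 and its yaw is -28°, all consistent with the text and the other views. I'll go down and grasp with the jaws along dipper x.

```bash
python3 -c "
from h import *
go([.5555,-.2145,.150],-118)"
```

```text
t 2.95 pos [ 0.5295 -0.2156  0.3803] rpy [-1.7992e+02  2.0000e-02 -1.1802e+02] F [-0.56  0.41 -0.17] open 0.0875
shift [-0.0132 -0.0221  0.2303] turn [-0.08  0.02 -0.02]
```

Call:
jog_arm:
  targets: "-0.013 -0.022 0.03 0 0 0 1; -0.013 -0.022 0.08 0 0 0 1; -0.013 -0.022 0.12 0 0 0 1; -0.013 -0.022 0.15 0 0 0 1; -0.013 -0.022 0.15 0 0 0 1; -0.013 -0.022 0.15 0 0 0 1; -0.013 -0.022 0.15 0 0 0 1; -0.013 -0.022 0.15 0 0 0 1"

```text
clock: 3.95
tool_pos: [0.5556, -0.2146, 0.2315]
orientation: [-179.8, 0.1, -118.0]
force: [0.2, -0.4, -0.9]
opening: 0.0874
```

```bash
python3 - <<'E'
from plant import snapshot,models
from h import *
go([.5555,-.2145,.150],-118)
for n in ("wrist","side"):
    s=snapshot(n);cv2.imwrite(f"pics/{n}2.png",s["img"][:,:,::-1])
    if n=="wrist":
        P=cloud(s);m=(s["range_z"]>0)&(P[...,2]>.19)&(P[...,2]<.205)&(abs(P[...,0]-.555)<.03)&(abs(P[...,1]+.215)<.03)
        q=P[m];print(len(q),np.median(q,0));print(cv2.minAreaRect((q[:,:2]*1000).astype(np.float32)))
E
```

```text
t 3.95 pos [ 0.5556 -0.2146  0.2315] rpy [-1.7983e+02  6.0000e-02 -1.1801e+02] F [ 0.25 -0.39 -0.87] open 0.0874
shift [0.     0.0004 0.0815] turn [-0.17  0.06 -0.01]
1032 [ 0.55575653 -0.21436959  0.19650765]
((556.3779296875, -213.22792053222656), (24.403779983520508, 19.630159378051758), 62.370731353759766)
```

View pics/wrist2.png

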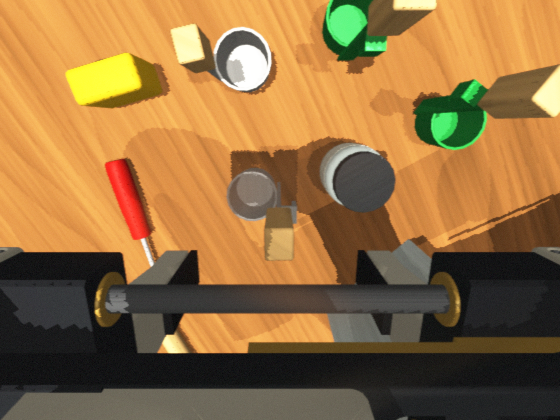

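The block is centred between the jaws (column 279). The hook stub shows at (297,213), on the side facing the robot. I'll go down and close.

Call:
jog_arm:
  targets: "-0.001 0 0.03 0 0 0 1; -0.001 0 0.06 0 0 0 1; -0.001 0 0.08 0 0 0 1; -0.001 0 0.0815 0 0 0 1; -0.001 0 0.0815 0 0 0 1; -0.001 0 0.0815 0 0 0 -1; -0.001 0 0.0815 0 0 0 -1; -0.001 0 0.0815 0 0 0 -1"

```text
clock: 5.05
tool_pos: [0.5562, -0.2137, 0.1499]
orientation: [-179.8, 0.1, -118.0]
force: [0.1, 0.4, -0.0]
opening: 0.0631
```

Call:
jog_arm:
  targets: "0 0 0 0 0 0 -1; 0 0 0 0 0 0 -1; 0 0 0 0 0 0 -1; 0 0 0 0 0 0 -1; 0 0 0 0 0 0 -1; 0 0 0 0 0 0 -1; 0 0 0 0 0 0 -1; 0 0 0 0 0 0 -1"

```text
clock: 6.05
tool_pos: [0.5561, -0.2137, 0.1498]
orientation: [-179.8, 0.1, -118.0]
force: [-0.2, -0.7, -0.9]
opening: 0.0201
```

```bash
python3 - <<'E'
from h import *
b=np.load("bin.npy");print(b)
c,s=np.cos(b[3]),np.sin(b[3])
for y in (-.015,.0235):
    p=[b[0]+c*.080-s*y,b[1]+s*.080+c*y,.37];print(y,np.round(p,4))
    go(p,-90+np.degrees(b[3]))
E
```

```text
[ 0.46459741  0.08177641 -0.00325521  0.29528535]
-0.015 [0.5455 0.0907 0.37  ]
t 6.05 pos [ 0.5561 -0.2137  0.1498] rpy [-1.7984e+02  5.0000e-02 -1.1802e+02] F [-0.18 -0.71 -0.94] open 0.0201
shift [-0.264   0.1518 -0.2203] turn [-1.700e-01 -1.000e-02 -4.493e+01]
0.0235 [0.5343 0.1275 0.37  ]
t 6.05 pos [ 0.5561 -0.2137  0.1498] rpy [-1.7984e+02  5.0000e-02 -1.1802e+02] F [-0.18 -0.71 -0.94] open 0.0201
shift [-0.2912  0.179  -0.2204] turn [-1.700e-01 -1.000e-02 -4.493e+01]
```

Call:
jog_arm:
  targets: "0 0 -0.015 0 0 0 -1; 0 0 -0.04 0 0 0 -1; 0 0 -0.08 0 0 0 -1; 0 0 -0.12 0 0 0 -1; 0 0 -0.16 0 0 0 -1; 0 0 -0.2 0 0 0 -1; 0 0 -0.22 0 0 0 -1; 0 0 -0.22 0 0 0 -1"

```text
clock: 7.05
tool_pos: [0.556, -0.2138, 0.3725]
orientation: [-179.6, 0.1, -118.0]
force: [0.1, 0.2, -1.7]
opening: 0.0198
```

```bash
python3 - <<'E'
from h import *
from plant import snapshot
go([.5343,.1275,.37],-73.1)
s=snapshot("side");cv2.imwrite("pics/side3.png",cv2.resize(s["img"][:,:,::-1],None,fx=1.4,fy=1.4))
E
```

```text
t 7.05 pos [ 0.556  -0.2138  0.3725] rpy [-1.7961e+02  1.4000e-01 -1.1801e+02] F [ 0.06  0.16 -1.72] open 0.0198
shift [-0.2911  0.1795  0.002 ] turn [-4.300e-01 -2.000e-02 -4.491e+01]
```

View pics/side3.png

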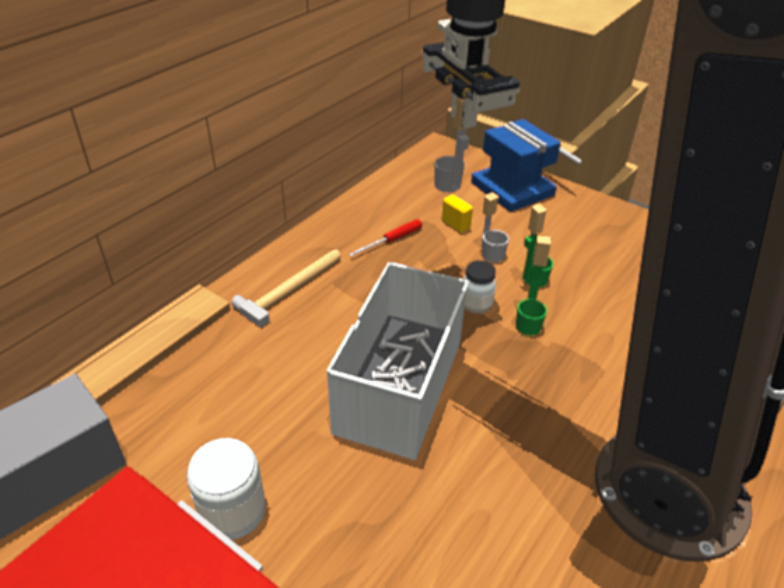

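The dipper is held upright at about (455,160) in the enlarged picture. The notch shows in the far wall at (355,325). I'll carry the dipper over.

Call:
jog_arm:
  targets: "-0.015 0.01 0 0 0 -3 -1; -0.05 0.03 0 0 0 -8 -1; -0.09 0.055 0 0 0 -14 -1; -0.13 0.08 0 0 0 -20 -1; -0.17 0.105 0 0 0 -26 -1; -0.21 0.13 0 0 0 -32 -1; -0.25 0.155 0.002 0 0 -38 -1; -0.27 0.167 0.002 0 0 -41.5 -1"

```text
clock: 8.1
tool_pos: [0.5335, 0.1059, 0.3671]
orientation: [-179.9, -0.1, -76.1]
force: [0.5, 0.3, -2.0]
opening: 0.0198
```

```bash
python3 - <<'E'
from h import *
go([.5343,.1275,.37],-73.1)
E
```

```text
t 8.1 pos [0.5335 0.1059 0.3671] rpy [-1.7987e+02 -7.0000e-02 -7.6150e+01] F [ 0.45  0.3  -2.03] open 0.0198
shift [-0.0208 -0.0059 -0.0029] turn [-0.13 -0.07 -3.05]
```

Call:
jog_arm:
  targets: "-0.01 -0.003 0 0 0 -2 -1; -0.02 -0.006 0 0 0 -3 -1; -0.0208 -0.006 0.02 0 0 -3.05 -1; -0.0208 -0.006 0.06 0 0 -3.05 -1; -0.0208 -0.006 0.1 0 0 -3.05 -1; -0.0208 -0.006 0.13 0 0 -3.05 -1; -0.0208 -0.006 0.137 0 0 -3.05 -1; -0.0208 -0.006 0.137 0 0 -3.05 -1"

```text
clock: 9.1
tool_pos: [0.5347, 0.127, 0.2304]
orientation: [-179.9, -0.1, -73.1]
force: [0.5, 0.3, -1.5]
opening: 0.0204
```

```bash
python3 - <<'E'
from h import *
from plant import snapshot,models
go([.5343,.1275,.23],-73.1)
for n in ("side","top","wrist"):
    s=snapshot(n);pickle.dump(s,open(n+"4.pkl","wb"))
    for k in ("dipper_hook","bin_lip"):
        print(n,k,[(round(d["conf"],2),np.round(d["uv"],1).tolist()) for d in models.spot_point(k,s)])
    im=s["img"][:,:,::-1]
    if n=="side": im=cv2.resize(im[150:300,210:360],None,fx=4,fy=4,interpolation=cv2.INTER_CUBIC)
    if n=="top": im=cv2.resize(im[170:300,170:330],None,fx=4,fy=4,interpolation=cv2.INTER_CUBIC)
    cv2.imwrite(f"pics/{n}4.png",im)
E
```

```text
t 9.1 pos [0.5347 0.127  0.2304] rpy [-1.7992e+02 -1.0000e-01 -7.3130e+01] F [ 0.46  0.33 -1.46] open 0.0204
shift [-0.0006  0.0003  0.0004] turn [-0.08 -0.1  -0.03]
side dipper_hook [(0.88, [383.1, 189.6]), (0.8, [376.6, 170.2]), (0.66, [252.6, 216.0])]
side bin_lip [(0.86, [259.0, 223.9]), (0.63, [324.5, 150.4])]
top dipper_hook [(0.54, [392.6, 263.9])]
top bin_lip [(0.85, [243.0, 217.9])]
wrist dipper_hook [(0.67, [289.7, 248.4])]
wrist bin_lip [(0.58, [283.7, 199.5])]
```

View pics/side4.png

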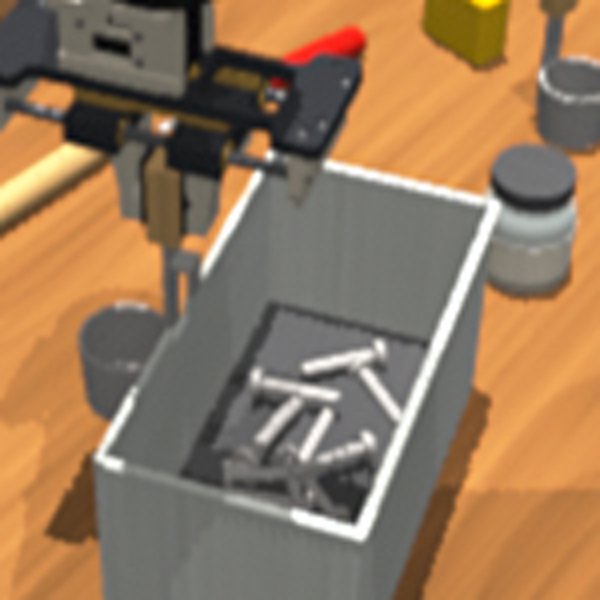

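View pics/top4.png

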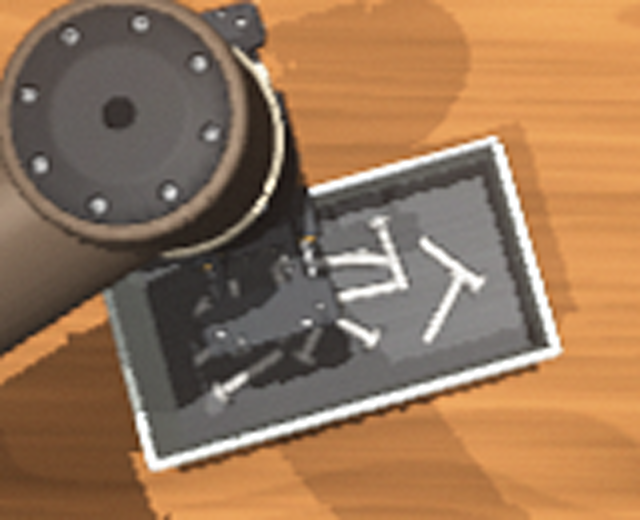

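View pics/wrist4.png

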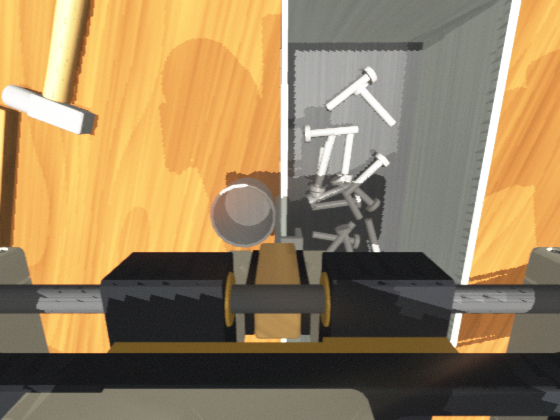

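```bash
python3 - <<'E'
from h import *
s=pickle.load(open("wrist4.pkl","rb"))
im=cv2.resize(s["img"][0:260,200:360,::-1],None,fx=3,fy=2.3,interpolation=cv2.INTER_CUBIC);cv2.imwrite("pics/w4z.png",im)
im=cv2.resize(s["img"][170:260,240:330,::-1],None,fx=6,fy=6,interpolation=cv2.INTER_CUBIC);cv2.imwrite("pics/w4z2.png",im)
b=np.load("bin.npy");c,sn=np.cos(b[3]),np.sin(b[3])
def binf(W): d=W-b[:3]; return np.array([c*d[0]+sn*d[1],-sn*d[0]+c*d[1]])
g=s["img"].astype(int).min(2)
tcp=np.array([.5347,.127,.23]);print("grip binxy",binf(tcp))
for r in range(5,235,15):
    cols=[u for u in range(270,300) if g[r,u]>150]
    if cols:
        a=atz(s,min(cols)-.5,r,.16);e=atz(s,max(cols)+.5,r,.16)
        print(r,min(cols),max(cols),np.round(binf(a),4),np.round(binf(e),4),"rz pt",np.round(w(s,(min(cols)+max(cols))/2,r),3))
E
```

```text
grip binxy [0.08022914 0.02286552]
5 282 287 [ 0.0782 -0.1269] [ 0.0743 -0.1269] rz pt [ 0.574 -0.017  0.163]
20 282 287 [ 0.0782 -0.1184] [ 0.0743 -0.1184] rz pt [ 0.572 -0.009  0.162]
35 282 287 [ 0.0782 -0.1096] [ 0.0742 -0.1096] rz pt [ 0.569 -0.001  0.162]
50 281 297 [ 0.0788 -0.1007] [ 0.0674 -0.1007] rz pt [ 0.568 -0.019  0.036]
65 281 299 [ 0.0788 -0.0915] [ 0.0659 -0.0915] rz pt [ 0.562 -0.006  0.035]
80 281 299 [ 0.0788 -0.0821] [ 0.0657 -0.0821] rz pt [0.558 0.008 0.035]
95 280 299 [ 0.0795 -0.0725] [ 0.0656 -0.0724] rz pt [0.554 0.022 0.035]
110 280 299 [ 0.0794 -0.0626] [ 0.0654 -0.0625] rz pt [0.549 0.037 0.035]
125 280 287 [ 0.0794 -0.0524] [ 0.0737 -0.0524] rz pt [0.553 0.054 0.162]
140 280 299 [ 0.0794 -0.042 ] [ 0.065 -0.042] rz pt [0.54  0.067 0.035]
155 280 299 [ 0.0794 -0.0313] [ 0.0648 -0.0313] rz pt [0.535 0.083 0.035]
170 280 287 [ 0.0794 -0.0203] [ 0.0735 -0.0203] rz pt [0.544 0.084 0.161]
185 281 287 [ 0.0786 -0.0091] [ 0.0734 -0.0091] rz pt [0.54  0.095 0.161]
200 282 285 [0.0778 0.0025] [0.0748 0.0025] rz pt [0.537 0.106 0.162]
215 282 285 [0.0778 0.0144] [0.0747 0.0144] rz pt [0.533 0.12  0.152]
230 281 285 [0.0786 0.0267] [0.0746 0.0267] rz pt [0.529 0.133 0.151]
```

View pics/w4z2.png

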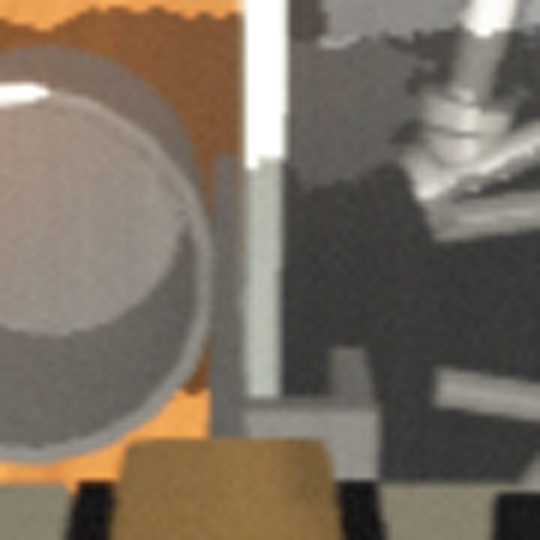

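```bash
python3 - <<'E'
from h import *
s=pickle.load(open("wrist4.pkl","rb"))
b=np.load("bin.npy");c,sn=np.cos(b[3]),np.sin(b[3])
def binf(W): d=W-b[:3]; return np.array([c*d[0]+sn*d[1],-sn*d[0]+c*d[1]])
for u,v,z,n in((380,405,.2059,"leg outer, far corner"),(380,470,.2059,"leg outer"),(243,410,.2059,"strap face"),(243,430,.2059,"strap face")):
    print(n,np.round(binf(atz(s,240+u/6-.5,170+v/6-.5,z)),4))
for r in range(190,240,2):
    print(r,[round(float(w(s,u,r)[2]),3) for u in (283,284,285,286)],round(binf(atz(s,284,r,.16))[1],4))
for r in (236,239,242,245,248):
    print(r,[(u,)+tuple(np.round(binf(w(s,u,r)),3))+(round(float(w(s,u,r)[2]),3),) for u in range(274,308,3)])
E
```

```text
leg outer, far corner [0.0648 0.0155]
leg outer [0.0646 0.0229]
strap face [0.0792 0.0161]
strap face [0.0792 0.0183]
190 [0.162, 0.162, 0.162, 0.161] -0.0052
192 [0.161, 0.162, 0.161, 0.162] -0.0037
194 [0.161, 0.162, 0.162, 0.161] -0.0022
196 [0.162, 0.162, 0.161, 0.162] -0.0006
198 [0.161, 0.163, 0.163, 0.162] 0.001
200 [0.161, 0.162, 0.161, 0.162] 0.0025
202 [0.162, 0.163, 0.163, 0.162] 0.0041
204 [0.161, 0.162, 0.162, 0.162] 0.0057
206 [0.161, 0.162, 0.162, 0.161] 0.0072
208 [0.16, 0.162, 0.162, 0.162] 0.0088
210 [0.161, 0.163, 0.162, 0.162] 0.0104
212 [0.161, 0.161, 0.161, 0.163] 0.012
214 [0.151, 0.152, 0.151, 0.151] 0.0136
216 [0.152, 0.152, 0.152, 0.153] 0.0152
218 [0.152, 0.151, 0.152, 0.152] 0.0168
220 [0.152, 0.152, 0.152, 0.151] 0.0185
222 [0.152, 0.151, 0.152, 0.152] 0.0201
224 [0.153, 0.152, 0.151, 0.152] 0.0217
226 [0.152, 0.151, 0.152, 0.151] 0.0234
228 [0.152, 0.151, 0.151, 0.152] 0.025
230 [0.151, 0.152, 0.152, 0.151] 0.0267
232 [0.151, 0.151, 0.152, 0.152] 0.0283
234 [0.153, 0.152, 0.151, 0.151] 0.03
236 [0.204, 0.204, 0.202, 0.204] 0.0317
238 [0.207, 0.207, 0.207
[... 2452 characters left out ...]
at64(0.09), 0.034), (307, np.float64(0.045), np.float64(0.089), 0.035)]
248 [(274, np.float64(0.083), np.float64(0.012), 0.233), (277, np.float64(0.081), np.float64(0.012), 0.232), (280, np.float64(0.079), np.float64(0.012), 0.232), (283, np.float64(0.078), np.float64(0.012), 0.233), (286, np.float64(0.076), np.float64(0.012), 0.233), (289, np.float64(0.074), np.float64(0.012), 0.232), (292, np.float64(0.073), np.float64(0.012), 0.233), (295, np.float64(0.071), np.float64(0.013), 0.229), (298, np.float64(0.068), np.float64(0.023), 0.207), (301, np.float64(0.066), np.float64(0.022), 0.207), (304, np.float64(0.049), np.float64(0.093), 0.035), (307, np.float64(0.045), np.float64(0.093), 0.036)]
```

Call:
jog_arm:
  targets: "-0.001 -0.0023 0 0 0 0 -1; -0.001 -0.0023 0 0 0 0 -1; -0.001 -0.0023 0.005 0 0 0 -1; -0.001 -0.0023 0.01 0 0 0 -1; -0.001 -0.0023 0.015 0 0 0 -1; -0.001 -0.0023 0.018 0 0 0 -1; -0.001 -0.0023 0.02 0 0 0 -1; -0.001 -0.0023 0.02 0 0 0 -1"

```text
clock: 10.55
tool_pos: [0.5367, 0.1291, 0.2104]
orientation: [-179.9, -0.1, -73.1]
force: [-0.2, -0.5, -1.2]
opening: 0.0198
```

```bash
python3 - <<'E'
from h import *
from plant import snapshot
go([.5343,.1275,.23],-73.1)
b=np.load("bin.npy");c,sn=np.cos(b[3]),np.sin(b[3])
def binf(W): d=W-b[:3]; return np.array([c*d[0]+sn*d[1],-sn*d[0]+c*d[1]])
from plant import telemetry
print(binf(telemetry.get_obs()["tool_pos"]))
for n in ("wrist","side"):
    s=snapshot(n);pickle.dump(s,open(n+"5.pkl","wb"))
    a=s["img"][160:260,230:330] if n=="wrist" else s["img"][190:270,230:310]
    cv2.imwrite(f"pics/{n}5.png",cv2.resize(a[:,:,::-1],None,fx=6,fy=6,interpolation=cv2.INTER_CUBIC))
E
```

```text
t 10.55 pos [0.5367 0.1291 0.2104] rpy [-1.7985e+02 -7.0000e-02 -7.3090e+01] F [-0.2  -0.48 -1.19] open 0.0198
shift [ 0.0009  0.0027 -0.0197] turn [-0.15 -0.07  0.01]
[0.08274966 0.02430713]
```

View pics/wrist5.png

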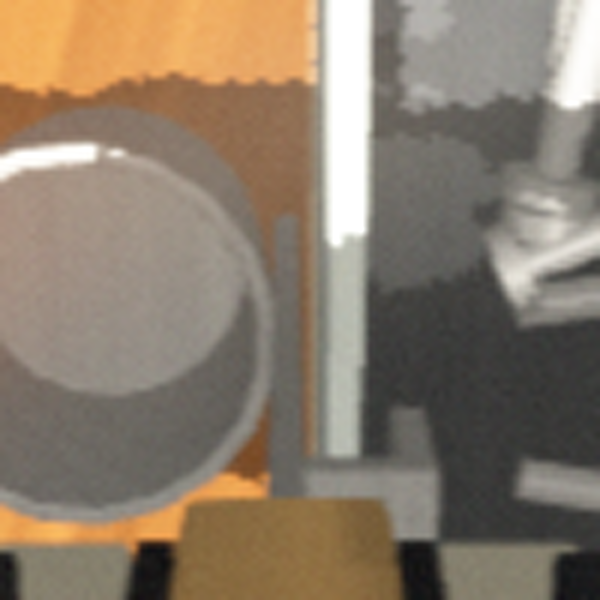

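View pics/side5.png

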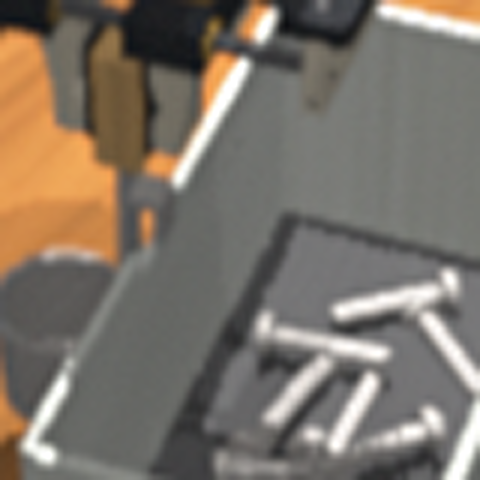

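In the wrist view the wall (columns 283–291) lies between the strap and the hook's leg, with gaps on both sides. I'll go down gently.

Call:
jog_arm:
  targets: "0 0 0.002 0 0 0 -1; 0 0 0.005 0 0 0 -1; 0 0 0.008 0 0 0 -1; 0 0 0.011 0 0 0 -1; 0 0 0.014 0 0 0 -1; 0 0 0.016 0 0 0 -1; 0 0 0.016 0 0 0 -1; 0 0 0.016 0 0 0 -1"

```text
clock: 11.65
tool_pos: [0.5369, 0.1292, 0.1947]
orientation: [-179.8, -0.1, -73.1]
force: [0.8, 0.5, -1.7]
opening: 0.0199
```

```bash
python3 - <<'E'
from h import *
from plant import snapshot
go([.5343,.1275,.23],-73.1)
s=snapshot("wrist");pickle.dump(s,open("wrist6.pkl","wb"))
cv2.imwrite(f"pics/wrist6.png",cv2.resize(s["img"][160:260,230:330,::-1],None,fx=6,fy=6,interpolation=cv2.INTER_CUBIC))
for r in range(194,244,2): print(r,[round(float(w(s,u,r)[2]),3) for u in (284,286,288,290)])
E
```

```text
t 11.65 pos [0.5369 0.1292 0.1947] rpy [-1.7982e+02 -7.0000e-02 -7.3090e+01] F [ 0.76  0.53 -1.67] open 0.0199
shift [ 0.0009  0.0029 -0.0353] turn [-0.18 -0.07  0.01]
194 [0.067, 0.163, 0.162, 0.161]
196 [0.068, 0.162, 0.162, 0.162]
198 [0.066, 0.162, 0.162, 0.161]
200 [0.069, 0.163, 0.161, 0.162]
202 [0.068, 0.162, 0.162, 0.161]
204 [0.069, 0.162, 0.161, 0.162]
206 [0.07, 0.161, 0.161, 0.162]
208 [0.07, 0.161, 0.161, 0.162]
210 [0.07, 0.161, 0.162, 0.162]
212 [0.071, 0.162, 0.163, 0.162]
214 [0.071, 0.163, 0.163, 0.163]
216 [0.071, 0.161, 0.162, 0.161]
218 [0.072, 0.161, 0.162, 0.161]
220 [0.072, 0.163, 0.162, 0.162]
222 [0.073, 0.161, 0.16, 0.162]
224 [0.073, 0.162, 0.163, 0.162]
226 [0.074, 0.162, 0.161, 0.162]
228 [0.074, 0.153, 0.152, 0.152]
230 [0.074, 0.151, 0.152, 0.151]
232 [0.075, 0.152, 0.152, 0.152]
234 [0.074, 0.153, 0.153, 0.151]
236 [0.168, 0.167, 0.167, 0.167]
238 [0.17, 0.171, 0.171, 0.172]
240 [0.17, 0.17, 0.17, 0.171]
242 [0.171, 0.171, 0.171, 0.17]
```

View pics/wrist6.png

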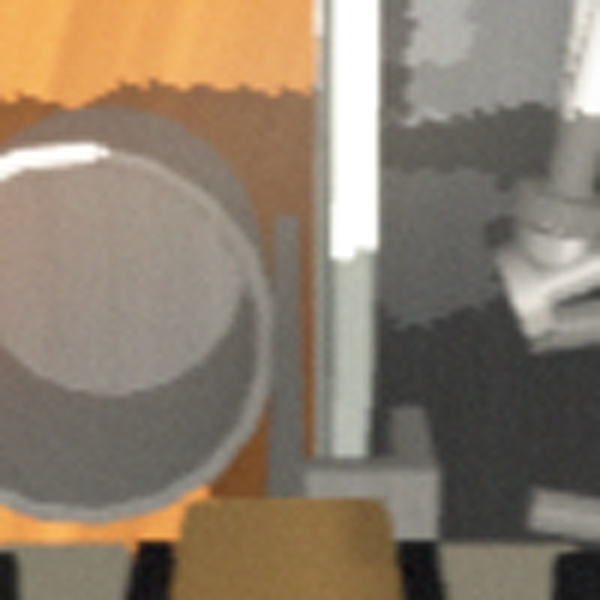

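```bash
python3 - <<'E'
from h import *
s=pickle.load(open("wrist6.pkl","rb"))
b=np.load("bin.npy");c,sn=np.cos(b[3]),np.sin(b[3])
def binf(W): d=W-b[:3]; return np.array([c*d[0]+sn*d[1],-sn*d[0]+c*d[1]])
print("notch edge",binf(atz(s,288,227,.16)))
print("bar front top edge",binf(atz(s,288,160+466/6-.5,.1702)), "front bottom",binf(atz(s,284,235.2,.1662)))
for u in (230+328/6-.5,230+377/6-.5): print("wall edge",binf(atz(s,u,190,.16)))
for u in (230+303/6-.5,230+438/6-.5): print("strap/leg outer",binf(atz(s,u,240,.1702)))
E
```

```text
notch edge [0.07632409 0.01303694]
bar front top edge [0.07660869 0.01637888] front bottom [0.07905571 0.01651827]
wall edge [ 0.07898492 -0.01178382]
wall edge [ 0.07378578 -0.01178225]
strap/leg outer [0.08164891 0.0182852 ]
strap/leg outer [0.06742772 0.01828252]
```

The notch edge is 3.4 mm from the bar's edge, where 4 mm is ideal. The slot is centred on the wall within 0.2 mm. I'll feel downward from here.

Call:
jog_arm:
  targets: "-0.0005 0 0.001 0 0 0 -1; -0.0005 0 0.003 0 0 0 -1; -0.0005 0 0.005 0 0 0 -1; -0.0005 0 0.006 0 0 0 -1; -0.0005 0 0.007 0 0 0 -1; -0.0005 0 0.008 0 0 0 -1; -0.0005 0 0.009 0 0 0 -1; -0.0005 0 0.009 0 0 0 -1"

```text
clock: 12.7
tool_pos: [0.5368, 0.1296, 0.1856]
orientation: [-179.8, -0.1, -73.1]
force: [-0.6, 0.7, -1.3]
opening: 0.0197
```

Call:
jog_arm:
  targets: "0 0 0.001 0 0 0 -1; 0 0 0.002 0 0 0 -1; 0 0 0.003 0 0 0 -1; 0 0 0.004 0 0 0 -1; 0 0 0.005 0 0 0 -1; 0 0 0.005 0 0 0 -1; 0 0 0.005 0 0 0 -1; 0 0 0.005 0 0 0 -1"

```text
clock: 13.7
tool_pos: [0.5368, 0.1297, 0.1807]
orientation: [-179.8, -0.1, -73.1]
force: [-0.1, 0.4, -1.6]
opening: 0.0197
```

Still no contact, and the hook is at about 0.152. I'll go on in half-millimetre steps to the notch floor.

Call:
jog_arm:
  targets: "0 0 0.0005 0 0 0 -1; 0 0 0.001 0 0 0 -1; 0 0 0.001 0 0 0 -1; 0 0 0.0015 0 0 0 -1; 0 0 0.0015 0 0 0 -1; 0 0 0.0015 0 0 0 -1; 0 0 0.0015 0 0 0 -1; 0 0 0.0015 0 0 0 -1"

```text
clock: 14.7
tool_pos: [0.5369, 0.1297, 0.1797]
orientation: [-179.8, -0.1, -73.1]
force: [-3.4, -0.2, 6.1]
opening: 0.0196
```

```bash
python3 - <<'E'
from h import *
from plant import snapshot
go([.5343,.1275,.23],-73.1)
for n in ("wrist","side"):
    s=snapshot(n);pickle.dump(s,open(n+"7.pkl","wb"))
    a=s["img"][160:260,230:330] if n=="wrist" else s["img"][190:270,230:310]
    cv2.imwrite(f"pics/{n}7.png",cv2.resize(a[:,:,::-1],None,fx=6,fy=6,interpolation=cv2.INTER_CUBIC))
E
```

```text
t 14.7 pos [0.5369 0.1297 0.1797] rpy [-1.798e+02 -7.000e-02 -7.308e+01] F [-3.36 -0.2   6.07] open 0.0196
shift [ 0.0014  0.0029 -0.0504] turn [-0.2  -0.07  0.02]
```

View pics/side7.png

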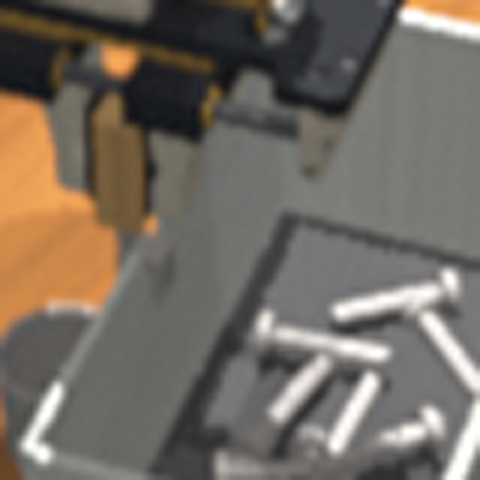

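View pics/wrist7.png

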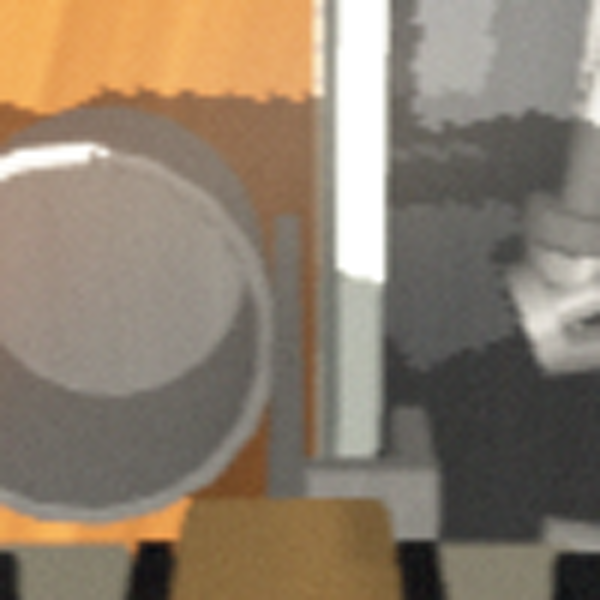

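The force went from -1.6 N to +6 N at TCP z = 0.1797. Using the TCP height at the grasp, the hook is at 0.150, which is the notch floor. I'll ease off, bring the strap nearer the wall and let go.

Call:
jog_arm:
  targets: "0 0.0005 -0.0003 0 0 0 -1; 0 0.001 -0.0003 0 0 0 -1; 0 0.0015 -0.0003 0 0 0 -1; 0 0.002 -0.0002 0 0 0 -1; 0 0.002 0 0 0 0 -1; 0 0.002 0 0 0 0 -1; 0 0.002 0 0 0 0 -1; 0 0.002 0 0 0 0 -1"

```text
clock: 15.8
tool_pos: [0.535, 0.1291, 0.1797]
orientation: [-179.8, -0.1, -73.1]
force: [-0.8, 0.3, 1.2]
opening: 0.0202
```

Call:
jog_arm:
  targets: "0 0 0 0 0 0 -0.6; 0 0 0 0 0 0 -0.55; 0 0 0 0 0 0 -0.5; 0 0 0 0 0 0 -0.4; 0 0 0 0 0 0 -0.2; 0 0 0 0 0 0 0; 0 0 0 0 0 0 0; 0 0 0 0 0 0 0"

```text
clock: 16.8
tool_pos: [0.535, 0.1291, 0.1797]
orientation: [-179.8, -0.1, -73.1]
force: [0.1, 0.1, -0.2]
opening: 0.0437
```

```bash
python3 - <<'E'
from h import *
from plant import snapshot
go([.5343,.1275,.23],-73.1)
for n in ("wrist","side"):
    s=snapshot(n)
    a=s["img"] if n=="wrist" else cv2.resize(s["img"][170:290,220:320],None,fx=5,fy=5,interpolation=cv2.INTER_CUBIC)
    cv2.imwrite(f"pics/{n}8.png",a[:,:,::-1])
E
```

```text
t 16.8 pos [0.535  0.1291 0.1797] rpy [-1.798e+02 -7.000e-02 -7.308e+01] F [ 0.07  0.14 -0.21] open 0.0437
shift [ 0.0014  0.0009 -0.0503] turn [-0.2  -0.07  0.02]
```

View pics/side8.png

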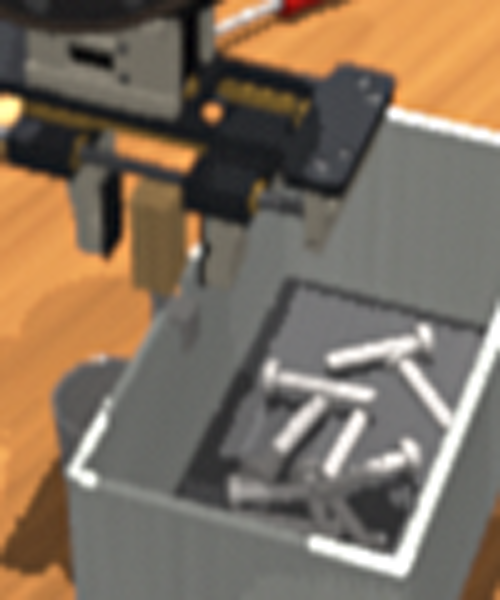

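View pics/wrist8.png

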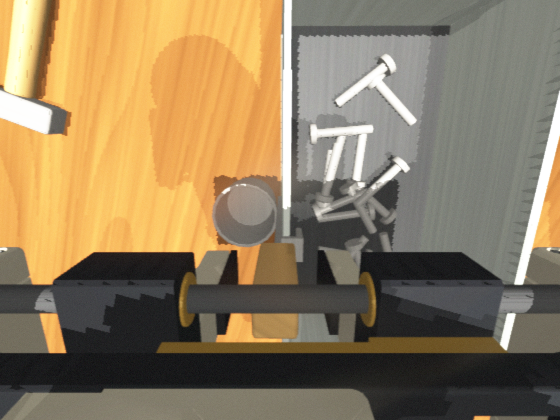

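Both fingers are clear of the block, and the dipper hangs upright against the wall. I'll retreat straight up.

Call:
jog_arm:
  targets: "0 0 -0.005 0 0 0 0; 0 0 -0.015 0 0 0 0; 0 0 -0.04 0 0 0 0; 0 0 -0.08 0 0 0 0; 0 0 -0.12 0 0 0 0; 0 0 -0.15 0 0 0 0; 0 0 -0.16 0 0 0 0; 0 0 -0.16 0 0 0 0"

```text
clock: 17.9
tool_pos: [0.5344, 0.1292, 0.3401]
orientation: [-179.7, -0.0, -73.1]
force: [0.0, 0.5, -1.0]
opening: 0.0438
```

```bash
python3 - <<'E'
from h import *
from plant import snapshot
go([.5343,.1275,.23],-73.1)
for n in ("wrist","side"):
    s=snapshot(n);pickle.dump(s,open(n+"9.pkl","wb"))
    a=s["img"] if n=="wrist" else cv2.resize(s["img"][170:290,220:320],None,fx=5,fy=5,interpolation=cv2.INTER_CUBIC)
    cv2.imwrite(f"pics/{n}9.png",a[:,:,::-1])
    P=cloud(s)
    if n=="wrist":
        m=(s["range_z"]>0)&(P[...,2]>.185)&(P[...,2]<.24)&(abs(P[...,0]-.535)<.03)&(abs(P[...,1]-.13)<.03)
        q=P[m];print(len(q),np.median(q,0),q[:,2].max());print(cv2.minAreaRect((q[q[:,2]>.22][:,:2]*1000).astype(np.float32)))
E
```

```text
t 17.9 pos [0.5344 0.1292 0.3401] rpy [-1.7974e+02 -4.0000e-02 -7.3080e+01] F [ 0.04  0.54 -0.98] open 0.0438
shift [0.0015 0.0011 0.1101] turn [-0.26 -0.04  0.02]
726 [0.53656505 0.12549202 0.22611862] 0.22869026622814428
((535.7940673828125, 129.57688903808594), (19.471824645996094, 24.08667755126953), 16.693225860595703)
```

View pics/side9.png

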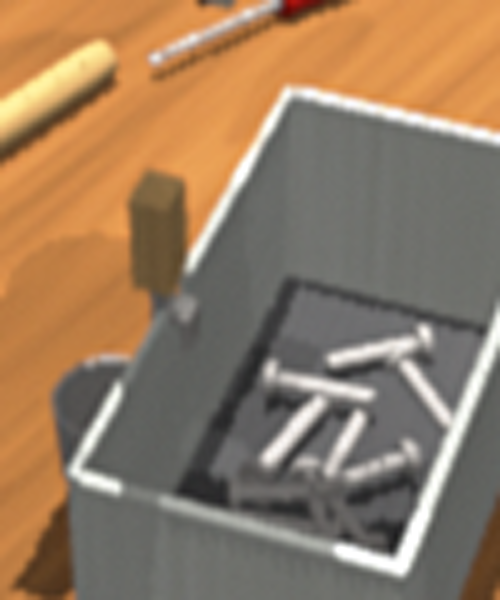

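View pics/wrist9.png

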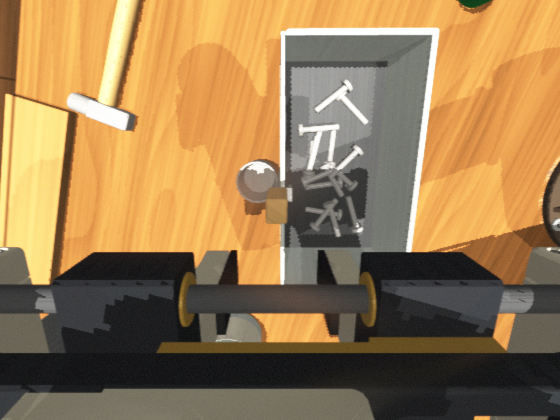

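```bash
python3 -c "
from plant import job
print(job.close_job())"
```

```text
the job is handed in; nothing more can be done
None
```

The steel dipper now hangs by itself in the notch on the outside of the bin's far wall, and I handed the job in at about 18 s. The hand-in gives no verdict.

**Finding the notch:** I gripped the block along the dipper's x. The side view and the wrist depth both put the notch about 24 mm left (+y) of the lip's middle. I came down in small steps and met no resistance past lip level. The hook touched the notch floor with about 8 N of push, and I let go only after that.

**Last checks:**
- **Hook height:** about 150 mm above the bin's underside, from the tool height. The wrist depth of the block's top gave 151 mm, and that camera reads 1–2 mm high.
- **Hang:** the side and wrist pictures show it upright, in line with the bin to about 0.5°, with the gripper well clear.
- **Bystanders:** I did not measure their positions again at the end. The gripper's path never went near them, and they look unmoved where they show in the last pictures.

**One disagreement:** my first bin fit from the fixed cameras put the far wall about 2–3 mm nearer the robot than the wrist camera did. I went by the wrist camera, measuring the hook against the wall, and the hook went in cleanly.

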